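# Dip the freeze dryer's vacuum pump oil

## Robot

A 6-joint arm with a two-finger parallel gripper is mounted at the origin on the work surface. World frame = base frame: x ahead of the robot, y to its left, z up, the work surface at z = 0. Lengths are in m, angles in degrees, forces in N, time in s.
With the tool pointing down it reaches from about 0.3 to 0.75 m from the base axis. Payload 8.5 kg.
Tool frame: the origin (TCP) lies at the very end of the fingers, on their centre line; the grasp point (between the pads) lies 19 mm behind it (env.pinch_z is the distance from the TCP to the grasp point, in m); z points along the fingers, y is the line along which they close (so a half turn about z gives the same grasp; the last joint's range is limited). The gripper opens to 85 mm and grips with 20 to 120 N. Pads are 22 mm wide; open, the fingers measure 114 mm over their backs; the gripper's body (76 mm by 85 mm) begins 54 mm behind the grasp point. The pads swing forward as they close: fully open they stand 13 mm farther back than shut.
Start: joints at [60.373, 21.807, 74.336, -0, 83.858, -12.336], TCP at [0.163, 0.525, 0.231] pointing down, gripper open.
Joint ranges: [-178.18, 178.18], [-50.72, 133.34], [12.68, 142.11], [-81.47, 261.47], [9.98, 163.14], [-165.26, 165.26]. Speed limits (degrees/s): [136.94, 136.94, 180, 180, 180, 180].

## Interface

Orientations are given as a 3x3 rotation matrix whose columns are the frame's x, y, z axes.
In Python, from rig import env, viewer gives the robot as it stands.
- The arm moves only by the tool drive_tool, never from a script. Its argument "series" is a list of rows, each a list of 3 entries, a list of its own where there are three numbers: the shift along the tool's x, y, z in m, then the turn about the tool's z in degrees, then the finger opening in m, from 0 to 0.0854. A call has 1 to 20 rows; each row is the pose to reach, as a shift and turn from the pose commanded when the call began, along the tool's axes at that moment; what a row does not reach only later rows make up. A row lasts 1/10 s, in which the tool goes at most 50 mm and 8.59 degrees, less where a joint would pass 70% of its speed; a pose out of reach is approached as far as the arm can. A call with a gripper value outside its range is refused whole. The fingers move at their own pace and stop on an object; "newtons" is the grip in N (left out, the last holds). Time passes only in rows, so rows that repeat a pose let the fingers close. It gives the time, the measured TCP pose, the force, the opening and the grip force at its end, in the units of the state.
- env.observe(): the state, without advancing time (a new reading comes with each control period).
- viewer.get_image(name): name is "side" or "top"; returns a dict with "img" (384x512x3 uint8, red, green, blue), "depth" (384x512 float32, m along the optical axis (not along the pixel's ray), 0 where there is no reading), "camera_matrix" (3x3 intrinsics, pixels), "rvec" (rotation vector, rad) and "tvec" (3), from world to camera coordinates, as OpenCV has them. Camera axes: x right, y down, z forward; pixel columns grow to the right and rows downward; lengths in m; the calibration is good to about 2 mm. A picture is of the moment at which its call begins.
- env.close_job(): hands the job in; it is judged then, once.
The state is a dict: "time_s": time; "q": joint angles; "qvel": joint speeds; "joint_efforts": joint torques, N m; "position": TCP position; "tool_rot": TCP orientation; "ft_force": force on the tool from outside, world axes, zero at the start; "wrist_torque": the same for the moment, N m; "grip_width": finger opening in m; "gripper_force": force on a finger pad.
Only numpy, scipy, OpenCV 4.12 (cv2) and the standard library are available. Lean on these libraries where they do the work, as an engineer would, in place of code of your own. Each camera call takes 0.05 s, during which the arm holds its last target. There are 200 camera calls.

## Task

Check the oil of the freeze dryer's vacuum pump: take the orange-handled dipstick from its rest and push it down the pump's slanted brass guide tube until its collar stops on the tube's mouth. Then draw it right out and present it for reading: hold it level in the air with its tip over the middle of the small purple drip tray, about 10 cm up. Finish while still holding it there, touching nothing else with it, and leave the bottle, the purple gasket and the wrench where they are.

Things in the scene. Friction and masses are not known exactly. Their poses are not given: they have to be found in the camera images.
- dipstick: loose steel dipstick, 0.11 kg. Origin: on its axis, centre of the collar's stop face. Rod 7 mm thick, round end, 130 mm from the origin along -x to the tip. Along +x: steel collar (diameter 32, x = 0 to 6 mm), then orange square handle 16 x 16 mm (y, z), x = 6 to 96 mm. Starts level in the rest, axis 55 mm above the bench, tip roughly towards the robot, z up
- dipstick_tip (a point): the tip of the dipstick, 130 mm from the collar's stop face along the body's -x; axes as the body's
- dipstick_handle (a point): middle of the dipstick's handle (x = 51 mm), the place to grip it across its 16 mm width (pads closing along the body's y); axes as the body's
- cradle: fixed rest, black base 240 x 50 x 8 mm with two grey open-topped forks; origin: centre of underside. The dipstick lies along its x, stop face about 15 mm on the +x side, and lifts straight up. Forks (12 mm along x) at x = -85 mm (under the rod, 23 mm wide, 61 mm high) and x = 100 mm (under the handle's end, 32 mm wide, 58 mm high)
- tube: brass-coloured guide tube fixed in the pump. Origin: centre of its mouth, 122 mm above the bench. z = the bore's axis pointing OUT, 40 degrees above level, roughly away from the robot. Bore 12 mm, flaring to 21 mm over the last 14 mm; outside 20 mm, 29 at the mouth; 137 mm deep: the collar lands on the mouth (stop face at the origin) with the tip 7 mm short of the bottom
- pump: fixed white oil case of the pump with a grey motor. Origin: on the bench plumb below the tube's mouth; x = the way the tube leans out. Case x = -185 to -45 mm, y = -65 to 65 mm, 100 mm high (black cap to 108 mm); motor (diameter 94 mm) on to x = -245 mm
- tray: fixed purple drip tray, 100 x 100 mm, 14 mm high. Origin: centre of its underside, on the bench
- bottle: bystander: amber bottle, 60 mm in diameter, 130 mm high. Origin: centre of its underside
- gasket: bystander: flat purple ring, 68 mm outside, 44 mm inside, 10 mm thick, lying on the bench. Origin: centre of its underside
- wrench: bystander: steel wrench about 160 mm long lying on the bench along its own x. Origin: underside, mid length
Things that resemble listed ones, but are neither listed nor needed, are in the scene too. There is more than one size of the dipstick; the job needs the smaller.

How it is judged:
By the outcome, as a careful person would: the job done as asked, in the order asked, and still so for the second after the job is handed in, while the arm keeps its last pose, push and grip.
It also fails if it takes over 58 s, if anything falls off the work surface, if the arm or the gripper's body presses on something with over 40 N, if the wrist force passes 120 N, or if a joint passes its speed limit or range.

## Working session

There is one attempt and no reset: what is moved stays moved. The work goes in short steps, Python scripts to look and compute and a tool call to move; the robot and the scene stay as the last step left them, time stands still between calls to the robot, and variables do not carry over. Pictures are saved under pics/ and viewed, at most 10 in all, crops included, and the job is handed in when it is done.

Besides the shell and the picture viewer there is one more tool, called as name(argument=value, ...), one argument or row to a line, values as JSON. drive_tool: Moves the arm, as the interface text tells. Its arguments: {"type":"object","properties":{"series":{"type":"array"},"newtons":{"type":"number"}},"required":["series"]}

```bash
ls; mkdir -p pics; cat > h.py <<'E'
import numpy as np, cv2
from rig import env, viewer
def shot(n):
    d=viewer.get_image(n); d['R']=cv2.Rodrigues(np.array(d['rvec'],float))[0]; d['t']=np.array(d['tvec'],float).ravel(); d['K']=np.array(d['camera_matrix'],float)
    return d
def cloud(d):
    h,w=d['depth'].shape; u,v=np.meshgrid(np.arange(w),np.arange(h)); z=d['depth']
    c=np.stack([(u-d['K'][0,2])*z/d['K'][0,0],(v-d['K'][1,2])*z/d['K'][1,1],z],-1)
    P=(c-d['t'])@d['R']; P[z==0]=np.nan; return P
def ray(d,u,v,h):
    c=np.linalg.inv(d['K'])@[u,v,1]; r=d['R'].T@c; o=-d['R'].T@d['t']
    return o+r*(h-o[2])/r[2]
def save(d,f,box=None,s=1):
    im=d['img'][:,:,::-1]
    if box: im=im[box[1]:box[3],box[0]:box[2]]
    cv2.imwrite(f,cv2.resize(im,None,fx=s,fy=s,interpolation=cv2.INTER_CUBIC))
E
python3 - <<'E'
from h import *
import pickle
for n in('top','side'):
    d=shot(n); save(d,f'pics/{n}0.png',s=1.5); pickle.dump(d,open(n+'0.pkl','wb')); print(n,-d['R'].T@d['t'],d['R'][2])
print(env.observe())
E
```

```text
pics
top [ 0.32845996 -0.00819317  1.03211565] [ 0.14925485  0.01660515 -0.98865932]
side [ 0.37085677 -0.8558885   0.84401965] [ 0.06534569  0.75633488 -0.65091281]
{'time_s': 0.1, 'q': array([ 6.03739380e+01,  2.18363549e+01,  7.43788771e+01, -1.24041092e-03,
        8.38577721e+01, -1.23364458e+01]), 'qvel': array([ 0.03109599, -0.11283673, -0.19882272, -0.0969793 ,  0.03052814,
       -0.04347001]), 'joint_efforts': array([ 3.44586610e-03, -4.49220085e+01, -2.31651467e+01, -2.55302457e-04,
        3.68978275e-03,  3.15275213e-05]), 'position': array([0.16334294, 0.52491202, 0.23078981]), 'tool_rot': array([[-9.54815293e-01,  2.97199230e-01, -6.11154143e-04],
       [ 2.97199752e-01,  9.54814672e-01, -1.11823043e-03],
       [ 2.51201721e-04, -1.24933837e-03, -9.99999188e-01]]), 'ft_force': array([-0.51783034, -0.44124609,  0.1630793 ]), 'wrist_torque': array([ 0.01432873, -0.03377522,  0.02948327]), 'gripper_force': 0.0, 'grip_width': 0.08536598326352357}
```

View pics/top0.png

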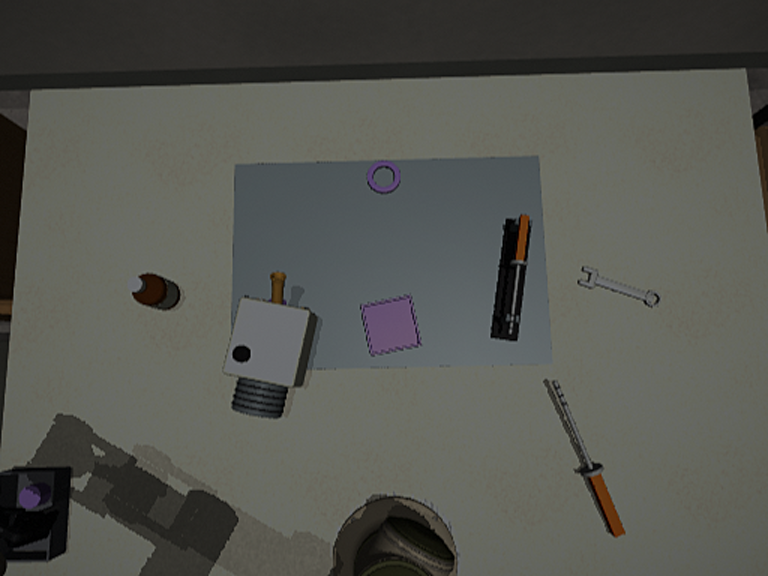

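View pics/side0.png

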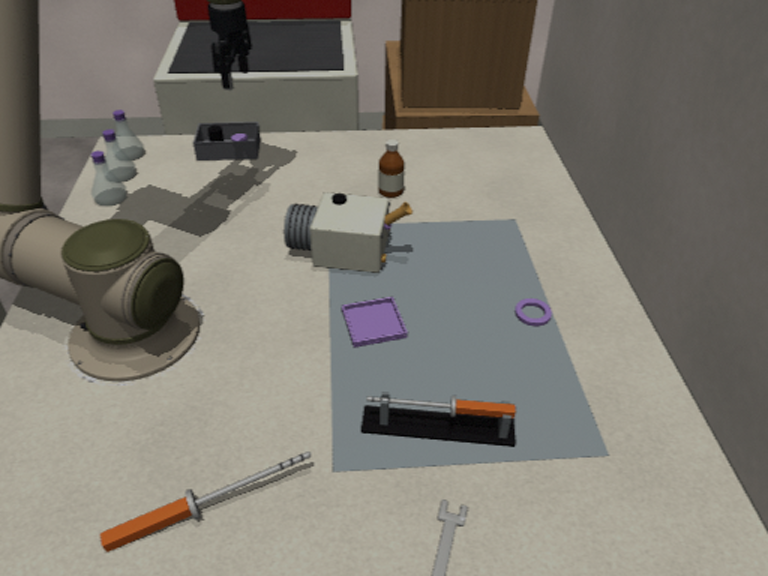

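The top view shows the small dipstick in the black rest at about (520,265) of the 768-wide picture. The large decoy lies on the bench at about (590,470), the tube mouth is near (278,275), and the tray is near (390,325). In the side view there is a second grey stub below the brass tube, at (400,248).

The tool can only yaw, so the stick has to be tilted by pivoting it between the pads. I'll measure now.

```bash
python3 - <<'E'
from h import *
import pickle
np.set_printoptions(precision=4,suppress=True)
T=pickle.load(open('top0.pkl','rb'));S=pickle.load(open('side0.pkl','rb'))
def comps(m,mn=40):
    n,l,s,c=cv2.connectedComponentsWithStats(m.astype(np.uint8)); return [(l==i) for i in range(1,n) if s[i,4]>=mn]
for nm,d in(('top',T),('side',S)):
    P=cloud(d); hsv=cv2.cvtColor(d['img'],cv2.COLOR_RGB2HSV).astype(int); H,s,v=hsv[...,0],hsv[...,1],hsv[...,2]
    for cn,m in(('orange',(H<14)&(s>190)&(v>100)),('brass',(H>=12)&(H<24)&(s>140)&(v>60)),('purple',(H>125)&(H<150)&(s>50)&(v>80))):
        for k in comps(m):
            p=P[k]; p=p[~np.isnan(p[:,0])]; md=np.median(p,0)
            if abs(md[1])>.6 or md[0]<0 or md[2]<-.05: continue
            ys,xs=np.nonzero(k); r=cv2.minAreaRect(np.c_[xs,ys].astype(np.float32))
            print(nm,cn,len(p),'px',xs.mean().round(1),ys.mean().round(1),'med',md,'lo',np.percentile(p,2,0),'hi',np.percentile(p,98,0))
            if cn!='brass' or 1:
                q=np.array([ray(d,a,b,{'orange':.063,'brass':.12,'purple':.014}[cn]) for a,b in cv2.boxPoints(r)]); print('  rect',q[:,:2].tolist() if 0 else q[:,:2].round(4).tolist())
# pump top face: points z in .09-.112
P=cloud(T); m=(P[...,2]>.092)&(P[...,2]<.104)&(P[...,1]>.05)&(P[...,1]<.35)&(P[...,0]>.1)&(P[...,0]<.6)
k=max(comps(m),key=lambda a:a.sum()); ys,xs=np.nonzero(k)
q=np.array([ray(T,a,b,.1)[:2] for a,b in zip(xs,ys)]); r=cv2.minAreaRect(q.astype(np.float32)); print('case',r,cv2.boxPoints(r),np.median(P[k][:,2]))
E
```

```text
top orange 53 px 348.6 150.7 med [ 0.6075 -0.2523  0.0646] lo [ 0.5789 -0.2604  0.0609] hi [ 0.6241 -0.245   0.0674]
  rect [[0.5809, -0.2393], [0.6274, -0.251], [0.6242, -0.2643], [0.5778, -0.2525]]
top brass 145 px 348.0 158.1 med [ 0.5844 -0.2494  0.0647] lo [ 0.5441 -0.2608  0.0614] hi [ 0.6241 -0.2384  0.0679]
  rect [[0.5311, -0.2223], [0.6095, -0.2368], [0.6074, -0.2496], [0.5291, -0.2349]]
top brass 119 px 184.7 190.7 med [0.4939 0.1963 0.1151] lo [0.4687 0.1845 0.0994] hi [0.5173 0.2055 0.1343]
  rect [[0.4657, 0.2019], [0.5163, 0.2025], [0.5158, 0.1813], [0.4652, 0.181]]
top brass 286 px 405.0 336.5 med [ 0.0969 -0.3825  0.0272] lo [ 0.0463 -0.4061  0.0031] hi [ 0.147  -0.3594  0.0329]
  rect [[0.1623, -0.3239], [0.1681, -0.3394], [0.0755, -0.3715], [0.0698, -0.3561]]
top purple 201 px 255.4 117.0 med [0.7336 0.0078 0.0114] lo [ 0.7016 -0.0247  0.0009] hi [0.7675 0.0385 0.0152]
  rect [[0.7645, 0.0379], [0.7626, -0.0256], [0.6996, -0.024], [0.7014, 0.0389]]
top purple 1071 px 260.1 216.5 med [ 0.4312 -0.0001  0.0059] lo [ 0.3843 -0.0483  0.0017] hi [0.4796 0.0488 0.0168]
  
[... 1149 characters left out ...]
0.1496 -0.364   0.0324]
  rect [[0.079, -0.4517], [0.1711, -0.4106], [0.1784, -0.4246], [0.0871, -0.4646]]
side purple 1018 px 249.0 213.9 med [ 0.4323 -0.0014  0.0056] lo [ 0.3812 -0.0566  0.001 ] hi [0.4824 0.0486 0.016 ]
  rect [[0.3742, 0.0373], [0.4869, 0.0594], [0.4892, -0.0535], [0.3841, -0.0721]]
side purple 230 px 355.3 207.6 med [0.7317 0.0003 0.0103] lo [ 0.7009 -0.0282  0.0005] hi [0.7636 0.0368 0.0137]
  rect [[0.7066, 0.0341], [0.7725, 0.0301], [0.7535, -0.0379], [0.6905, -0.0339]]
case ((0.37795835733413696, 0.22209018468856812), (0.13027669489383698, 0.21645551919937134), 77.6375503540039) [[0.2583 0.1816]
 [0.4697 0.1353]
 [0.4976 0.2625]
 [0.2862 0.3089]] 0.1011365787636517
```

```bash
python3 - <<'E'
from h import *
import pickle
T=pickle.load(open('top0.pkl','rb'));S=pickle.load(open('side0.pkl','rb'))
a=T['img'][170:290,140:240,::-1];b=S['img'][120:190,185:285,::-1];c=T['img'][135:235,310:370,::-1];e=S['img'][250:310,230:360,::-1]
R=lambda i,w,h:cv2.resize(i,(w,h),interpolation=cv2.INTER_CUBIC)
o=np.vstack([np.hstack([R(a,250,300),R(b,429,300)]),np.hstack([R(c,180,300),R(e,499,300)[:,:499]])])
cv2.imwrite('pics/crops.png',o)
E
```

```text
(no output)
```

View pics/crops.png

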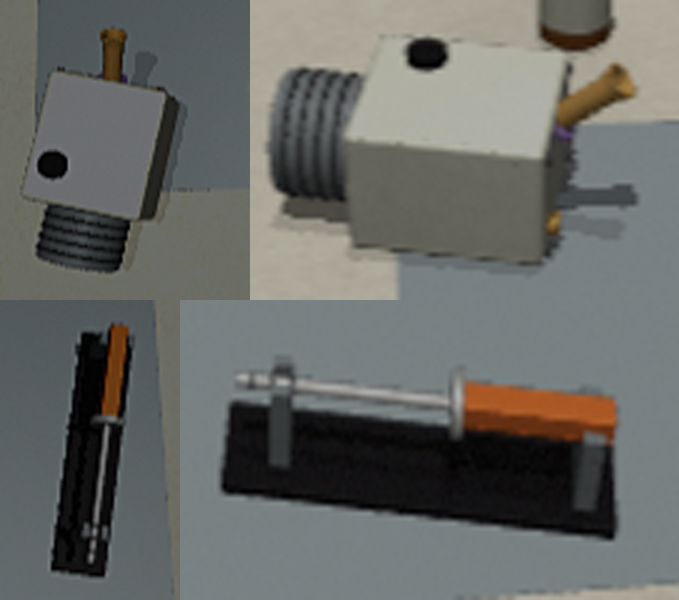

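The crops show that the grey "stub" is only a shadow, so the space under the tube is clear. I'll refine the case, handle and tray poses with whole-shape fits.

```bash
python3 - <<'E'
from h import *
import pickle
np.set_printoptions(precision=4,suppress=True)
T=pickle.load(open('top0.pkl','rb'));S=pickle.load(open('side0.pkl','rb'))
def big(m):
    n,l,s,c=cv2.connectedComponentsWithStats(m.astype(np.uint8)); return l==1+np.argmax(s[1:,4])
def rect(d,k,h):
    ys,xs=np.nonzero(k); q=np.array([ray(d,a,b,h)[:2] for a,b in zip(xs,ys)]).astype(np.float32); r=cv2.minAreaRect(q); m=q.mean(0)
    w=np.linalg.svd(q-m)[2][0] if len(q)<4000 else 0
    return r, m, w
for nm,d in(('top',T),('side',S)):
    P=cloud(d); hsv=cv2.cvtColor(d['img'],cv2.COLOR_RGB2HSV).astype(int); H,s,v=hsv[...,0],hsv[...,1],hsv[...,2]
    x,y,z=P[...,0],P[...,1],P[...,2]
    reg=(x>.48)&(x<.68)&(y<-.2)&(y>-.31)
    k=big((H<24)&(s>140)&reg)
    print(nm,'handle',rect(d,k,.063 if nm=='top' else .06))
    k=big((v<45)&(z<.03)&(x>.36)&(x<.68)&(y<-.15)&(y>-.31)); print(' base',rect(d,k,.008))
    reg=(x>.2)&(x<.52)&(y>.08)&(y<.34)&(z>.09)&(z<.107)
    g=reg&(s<40)&(v>(np.median(v[reg&(s<40)])*.85)); k=big(g)
    k=big(cv2.morphologyEx(k.astype(np.uint8),cv2.MORPH_OPEN,np.ones((7,7)))>0); print(' case',rect(d,k,.1)[:2])
    k=big((H>=10)&(H<26)&(s>120)&(x>.44)&(x<.56)&(y>.12)&(y<.25)&(z>.06)); ys,xs=np.nonzero(k)
    p=P[k]; print(' tube',p.mean(0),'extreme row/px',[(xs[i],ys[i]) for i in ((ys-0).argmin(),xs.argmax())])
    if nm=='side': print([(r,xs[ys==r].min(),xs[ys==r].max()) for r in np.unique(ys)])
    else: print([(r,xs[ys==r].min(),xs[ys==r].max()) for r in np.unique(ys)])
    k=big((H>125)&(H<150)&(s>50)&(x<.55)&(x>.3)&(z<.05)); print(' tray',rect(d,k,.014)[:2])
E
```

```text
top handle (((0.5849735736846924, -0.2491600513458252), (0.01893162541091442, 0.08546169847249985), 79.8243637084961), array([ 0.584 , -0.2489], dtype=float32), array([-0.9847,  0.174 ], dtype=float32))
 base (((0.5179310441017151, -0.23442892730236053), (0.05096008628606796, 0.2377735674381256), 81.4310302734375), array([ 0.5053, -0.2252], dtype=float32), array([-0.9927,  0.1205], dtype=float32))
 case (((0.3990526795387268, 0.2181670367717743), (0.12548716366291046, 0.13464486598968506), 77.68387603759766), array([0.3985, 0.2144], dtype=float32))
 tube [0.4927 0.1963 0.115 ] extreme row/px [(np.int64(182), np.int64(182)), (np.int64(190), np.int64(184))]
[(np.int64(182), np.int64(182), np.int64(188)), (np.int64(183), np.int64(180), np.int64(189)), (np.int64(184), np.int64(180), np.int64(190)), (np.int64(185), np.int64(181), np.int64(189)), (np.int64(186), np.int64(181), np.int64(189)), (np.int64(187), np.int64(181), np.int64(188)), (np.int64(188), np.int64(181), np.int64(188)), (np.int64(189), np.int64(181), np.int64(188)), (np.int64(190), np.int64(182), np.int64(188)), (np.int64(19
[... 1546 characters left out ...]
64(267), np.int64(272)), (np.int64(139), np.int64(265), np.int64(273)), (np.int64(140), np.int64(264), np.int64(273)), (np.int64(141), np.int64(262), np.int64(273)), (np.int64(142), np.int64(259), np.int64(273)), (np.int64(143), np.int64(258), np.int64(269)), (np.int64(144), np.int64(257), np.int64(267)), (np.int64(145), np.int64(257), np.int64(265)), (np.int64(146), np.int64(257), np.int64(263)), (np.int64(147), np.int64(257), np.int64(262)), (np.int64(148), np.int64(257), np.int64(260)), (np.int64(149), np.int64(258), np.int64(258))]
 tray (((0.4317895174026489, -0.007567964494228363), (0.10112007707357407, 0.11079172790050507), 10.40528392791748), array([ 0.4316, -0.0095], dtype=float32))
```

```bash
cat >> h.py <<'E'
np.set_printoptions(precision=4,suppress=True)
def to(p,yaw):
    "shift (tool axes) and turn to bring TCP to p with tool x at yaw deg"
    o=env.observe(); R=o['tool_rot']; a=np.degrees(np.arctan2(R[1,0],R[0,0]))
    print('t',o['time_s'],'pos',o['position'],'yaw',round(a,2),'F',o['ft_force'],'w',o['grip_width'],o['gripper_force'])
    print('shift',R.T@(np.array(p)-o['position']),'turn',-((yaw-a+180)%360-180))
E
python3 - <<'E'
from h import *
import pickle
T=pickle.load(open('top0.pkl','rb'));S=pickle.load(open('side0.pkl','rb'))
print(ray(T,185,184,.122),ray(T,184.7,200.5,.09),ray(S,270,139,.122))
def pj(d): return d['K']@np.c_[d['R'],d['t']]
X=cv2.triangulatePoints(pj(T),pj(S),np.array([[185.],[183.5]]),np.array([[270.],[138.5]])); print(X[:3,0]/X[3])
to([.584,-.248,.15],170)
E
```

```text
[0.5103 0.194  0.122 ] [0.4714 0.2016 0.09  ] [0.5062 0.1896 0.122 ]
[0.5087 0.1941 0.1211]
t 0.1 pos [0.1633 0.5249 0.2308] yaw 162.71 F [-0.5178 -0.4412  0.1631] w 0.08536598326352357 0.0
shift [-0.6314 -0.6129  0.0814] turn -7.2894916813702935
```

drive_tool(
  series=[
    [[-0.631,-0.613,0.02],-7.3,0.05],
    [[-0.631,-0.613,0.02],-7.3,0.05],
    [[-0.631,-0.613,0.02],-7.3,0.05],
    [[-0.631,-0.613,0.02],-7.3,0.05],
    [[-0.631,-0.613,0.02],-7.3,0.05],
    [[-0.631,-0.613,0.02],-7.3,0.05],
    [[-0.631,-0.613,0.02],-7.3,0.05],
    [[-0.631,-0.613,0.02],-7.3,0.05],
    [[-0.631,-0.613,0.02],-7.3,0.05],
    [[-0.631,-0.613,0.02],-7.3,0.05],
    [[-0.631,-0.613,0.02],-7.3,0.05],
    [[-0.631,-0.613,0.02],-7.3,0.05],
    [[-0.631,-0.613,0.02],-7.3,0.05],
    [[-0.631,-0.613,0.02],-7.3,0.05],
    [[-0.631,-0.613,0.02],-7.3,0.05],
    [[-0.631,-0.613,0.02],-7.3,0.05],
    [[-0.631,-0.613,0.02],-7.3,0.05],
    [[-0.631,-0.613,0.08],-7.3,0.05],
    [[-0.631,-0.613,0.08],-7.3,0.05],
    [[-0.631,-0.613,0.08],-7.3,0.05],
  ],
)

```text
time_s: 2.1
position: [0.5826, -0.2473, 0.1483]
tool_rot: [[-0.985, 0.174, -0.006], [0.174, 0.985, 0.004], [0.006, 0.003, -1.0]]
ft_force: [-0.5, 1.2, 0.0]
grip_width: 0.0498
gripper_force: 0.0
```

```bash
python3 - <<'E'
from h import *
to([.584,-.248,.036],170)
E
```

```text
t 2.1 pos [ 0.5826 -0.2473  0.1483] yaw 169.97 F [-0.489   1.1986  0.0074] w 0.049805943691716946 0.0
shift [-0.0022 -0.0008  0.1122] turn -0.032267190618568975
```

drive_tool(
  series=[
    [[-0.001,-0.001,0.04],0,0.05],
    [[-0.001,-0.001,0.08],0,0.05],
    [[-0.001,-0.001,0.112],0,0.05],
    [[-0.001,-0.001,0.112],0,0.05],
    [[-0.001,-0.001,0.112],0,0.01],
    [[-0.001,-0.001,0.112],0,0.01],
    [[-0.001,-0.001,0.112],0,0.01],
    [[-0.001,-0.001,0.112],0,0.01],
    [[-0.001,-0.001,0.112],0,0.01],
    [[-0.001,-0.001,0.112],0,0.01],
    [[-0.001,-0.001,0.112],0,0.01],
    [[-0.001,-0.001,0.112],0,0.01],
  ],
  newtons=30,
)

```text
time_s: 3.3
position: [0.5856, -0.2501, 0.0425]
tool_rot: [[-0.985, 0.174, 0.004], [0.173, 0.985, -0.004], [-0.005, -0.003, -1.0]]
ft_force: [-1.5, -1.3, 7.7]
grip_width: 0.0153
gripper_force: 34.2
```

```bash
python3 - <<'E'
from h import *
to([.584,-.248,.036],170)
d=shot('side'); save(d,'pics/grip.png',(200,150,400,300),3)
E
```

```text
t 3.3 pos [ 0.5856 -0.2501  0.0425] yaw 170.01 F [-1.4861 -1.3092  7.716 ] w 0.015327280634375662 34.23525273799896
shift [0.002  0.0018 0.0065] turn 0.009172526056858032
```

View pics/grip.png

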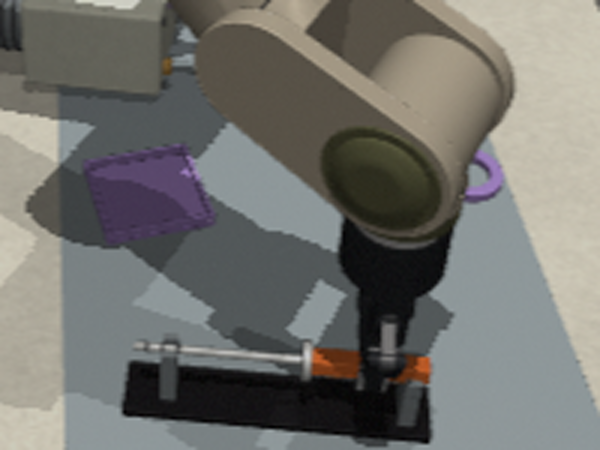

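Gripped. The side view shows the handle (312–432, 362) between the fingers at about x=383, slightly towards the handle's end. Next I lift it and measure how it sits in the grip.

drive_tool(
  series=[
    [[0,0,-0.02],0,0.01],
    [[0,0,-0.05],0,0.01],
    [[0,0,-0.08],0,0.01],
    [[0,0,-0.12],0,0.01],
    [[0,0,-0.15],0,0.01],
    [[0,0,-0.15],0,0.01],
    [[0,0,-0.15],0,0.01],
    [[0,0,-0.15],0,0.01],
  ],
)

```text
time_s: 4.15
position: [0.5841, -0.2485, 0.1886]
tool_rot: [[-0.985, 0.174, -0.001], [0.174, 0.985, 0.001], [0.002, 0.001, -1.0]]
ft_force: [0.1, -0.2, -1.2]
grip_width: 0.0151
gripper_force: 33.1
```

```bash
cat >> h.py <<'E'
def stick(name,reg,tag=None):
    "bright/orange pixels near the grip, as 3-D points in grip frame (x toward handle end, z up)"
    d=shot(name); P=cloud(d); o=env.observe(); R=o['tool_rot']; g=o['position']-R[:,2]*.019
    q=(P-g)@np.c_[-R[:,0],R[:,1],-R[:,2]]
    hsv=cv2.cvtColor(d['img'],cv2.COLOR_RGB2HSV).astype(int)
    return d,q,hsv,g
E
python3 - <<'E'
from h import *
to([.584,-.248,.192],170)
d,q,hsv,g=stick('side',0)
H,s,v=hsv[...,0],hsv[...,1],hsv[...,2]
near=(abs(q[...,1])<.03)&(abs(q[...,2])<.1)&(abs(q[...,0])<.26)
k=near&(H<24)&(s>140); p=q[k]; print('orange x',np.percentile(p[:,0],[1,99]),p.mean(0))
k=near&(q[...,0]<-.03)&(s<90); p=q[k]; print('rod n',len(p),p[:,0].min(), np.polyfit(p[:,0],p[:,2],1),np.polyfit(p[:,0],p[:,1],1))
for b in np.arange(-.2,-.03,.02):
    m=(p[:,0]>=b)&(p[:,0]<b+.02)
    if m.any(): print(round(b,3),m.sum(),np.median(p[m],0))
save(d,'pics/lift.png',(200,100,400,250),3)
E
```

```text
t 4.15 pos [ 0.5841 -0.2485  0.1886] yaw 170.01 F [ 0.1356 -0.2306 -1.174 ] w 0.01507240249203015 33.11828970909119
shift [ 0.0002  0.0005 -0.0034] turn 0.008459231799264444
orange x [-0.044   0.0415] [-0.0044 -0.0047 -0.0014]
rod n 276 -0.1824234762198574 [0.032  0.0011] [-0.031  -0.0058]
-0.2 4 [-0.1814 -0.0012 -0.003 ]
-0.18 33 [-0.1702 -0.002  -0.0027]
-0.16 35 [-0.1492 -0.0016 -0.0035]
-0.14 31 [-0.1283 -0.0018 -0.0032]
-0.12 32 [-0.1105 -0.0017 -0.0036]
-0.1 34 [-0.0909 -0.0016 -0.003 ]
-0.08 32 [-0.0703 -0.0019 -0.0031]
-0.06 73 [-0.0509 -0.0067  0.0011]
-0.04 2 [-0.0346  0.0078  0.0017]
```

View pics/lift.png

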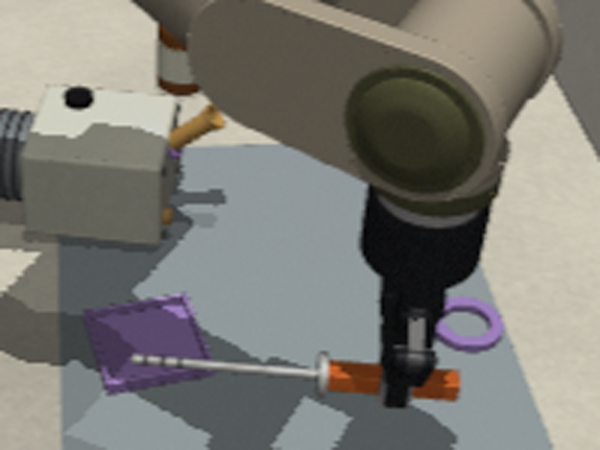

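The stick sits level in the grip: the tip is at -0.182 m and the axis is about 12.5 mm above the TCP. To tilt it, I'll bring the rod under the tube's lower rim and raise the handle in an arc about the rim, so the stick pivots between the pads.

```bash
cat >> h.py <<'E'
M=np.array([.510,.193,.122]); az=np.radians(-12); U=np.array([np.cos(az),np.sin(az),0]); V=np.array([-U[1],U[0],0])
def pf(X,Y,Z): return np.array([M[0],M[1],0])+U*X+V*Y+[0,0,Z-.0125]   # TCP for stick axis at pads at pump-frame X,Y,Z
def inpf():
    o=env.observe(); p=o['position']-[M[0],M[1],0]; return p@U,p@V,p[2]+.0125
E
python3 - <<'E'
from h import *
to(pf(.176,-.08,.20),168); print(pf(.176,-.08,.2))
E
```

```text
t 4.2 pos [ 0.5841 -0.2486  0.1883] yaw 170.01 F [ 0.0218  0.9668 -0.1988] w 0.015264593399639842 33.11769425868988
shift [-0.0235  0.3359  0.001 ] turn 2.0078710745254966
[0.6655 0.0782 0.1875]
```

drive_tool(
  series=[
    [[-0.0235,0.03,0],2,0.01],
    [[-0.0235,0.07,0],2,0.01],
    [[-0.0235,0.11,0],2,0.01],
    [[-0.0235,0.15,0],2,0.01],
    [[-0.0235,0.19,0],2,0.01],
    [[-0.0235,0.23,0],2,0.01],
    [[-0.0235,0.27,0],2,0.01],
    [[-0.0235,0.3,0.02],2,0.01],
    [[-0.0235,0.325,0.05],2,0.01],
    [[-0.0235,0.336,0.08],2,0.01],
    [[-0.0235,0.336,0.102],2,0.01],
    [[-0.0235,0.336,0.102],2,0.01],
    [[-0.0235,0.336,0.102],2,0.01],
    [[-0.0235,0.336,0.102],2,0.01],
  ],
  newtons=25,
)

```text
time_s: 5.6
position: [0.6667, 0.0776, 0.0888]
tool_rot: [[-0.978, 0.208, 0.002], [0.208, 0.978, -0.0], [-0.002, 0.0, -1.0]]
ft_force: [-0.2, 0.1, -1.2]
grip_width: 0.015
gripper_force: 33.1
```

```bash
python3 - <<'E'
from h import *
print(inpf()); to(pf(.176,0,.098),168)
E
```

```text
(np.float64(0.17725141025912208), np.float64(-0.08032478743344823), np.float64(0.10126666909885274))
t 5.6 pos [0.6667 0.0776 0.0888] yaw 167.98 F [-0.1575  0.0867 -1.1569] w 0.014961803487016112 33.09477925300598
shift [0.0013 0.0803 0.0033] turn -0.01801069180135073
```

drive_tool(
  series=[
    [[0.001,0.0,0.005],0,0.01],
    [[0.001,0.03,0.005],0,0.01],
    [[0.001,0.06,0.005],0,0.01],
    [[0.001,0.08,0.005],0,0.01],
    [[0.001,0.08,0.005],0,0.01],
    [[0.001,0.08,0.005],0,0.01],
    [[0.001,0.08,0.005],0,0.01],
  ],
)

```text
time_s: 6.3
position: [0.6816, 0.1553, 0.0825]
tool_rot: [[-0.978, 0.209, 0.0], [0.209, 0.978, -0.0], [-0.0, -0.0, -1.0]]
ft_force: [-0.9, 0.0, -0.5]
grip_width: 0.0151
gripper_force: 33.1
```

```bash
python3 - <<'E'
from h import *
print(inpf()); to(pf(.176,0,.098),168)
d=shot('side'); save(d,'pics/under.png',(200,80,400,230),3)
E
```

```text
(np.float64(0.17572029082945378), np.float64(-0.0011518031002839266), np.float64(0.09495424198032187))
t 6.3 pos [0.6816 0.1553 0.0825] yaw 167.95 F [-0.8789  0.0243 -0.4855] w 0.015149650442759234 33.10733199119568
shift [-0.0003  0.0012 -0.003 ] turn -0.04541256722157527
```

View pics/under.png

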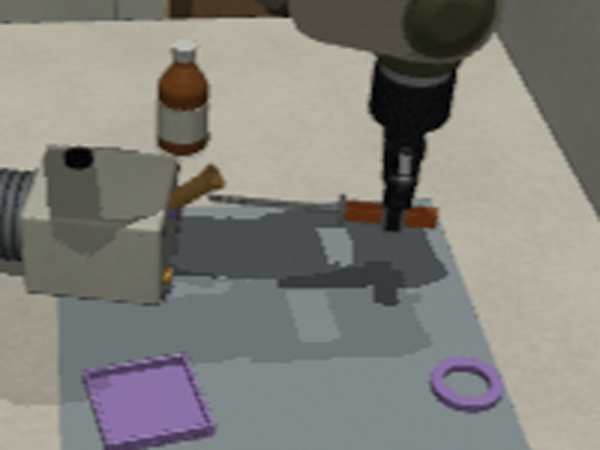

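The tip is at (208,198) and the mouth is above it at (218,172), so the overlap is marginal. I'll go a bit deeper and lower, then start the arc.

drive_tool(
  series=[
    [[0,0.001,0.006],0,0.01],
    [[0.01,0.001,0.006],0,0.01],
    [[0.01,0.001,0.006],0,0.01],
    [[0.01,0.001,0.0],0,0.01],
    [[0.0095,0.001,-0.006],0,0.01],
    [[0.0095,0.001,-0.0125],0,0.01],
    [[0.0095,0.001,-0.019],0,0.01],
    [[0.01,0.001,-0.026],0,0.01],
    [[0.0105,0.001,-0.033],0,0.01],
    [[0.011,0.001,-0.04],0,0.01],
    [[0.0125,0.001,-0.0465],0,0.01],
    [[0.014,0.001,-0.053],0,0.01],
    [[0.014,0.001,-0.053],0,0.01],
    [[0.014,0.001,-0.053],0,0.01],
  ],
)

```text
time_s: 7.75
position: [0.668, 0.1603, 0.1354]
tool_rot: [[-0.978, 0.208, -0.0], [0.208, 0.978, 0.0], [0.0, 0.0, -1.0]]
ft_force: [1.1, 0.4, -2.1]
grip_width: 0.0147
gripper_force: 32.8
```

```bash
cat >> h.py <<'E'
def angle():
    d,q,hsv,g=stick('side',0); s=hsv[...,1]; v=hsv[...,2]
    near=(abs(q[...,1])<.02)&(q[...,0]<-.055)&(q[...,0]>-.2)&(abs(q[...,2])<.18)&(s<90)
    p=q[near]; p=p[np.abs(p[:,1]+.002)<.008]
    for _ in range(3):
        c=np.polyfit(p[:,0],p[:,2],1); r=p[:,2]-np.polyval(c,p[:,0]); p=p[np.abs(r)<max(.003,1.5*np.std(r))]
    far=p[np.argsort(np.hypot(p[:,0],p[:,2]))[-8:]]
    print('tilt',np.degrees(np.arctan(c[0])),'z@0',c[1],'n',len(p),'res',r.std(),'end',far.mean(0),'yfit',np.polyfit(p[:,0],p[:,1],1))
    return d
E
python3 - <<'E'
from h import *
print(inpf()); to(pf(.176,0,.098),168)
d=angle(); save(d,'pics/tilt1.png',(200,80,400,230),3)
E
```

```text
(np.float64(0.1613274361966384), np.float64(0.0009104317646506917), np.float64(0.14792451945481178))
t 7.75 pos [0.668  0.1603 0.1354] yaw 168.01 F [ 1.0618  0.4276 -2.1286] w 0.014722790809913438 32.81480848789215
shift [-0.0147 -0.0009  0.0499] turn 0.011723325944615226
tilt 12.208820229497608 z@0 -0.0781283411291332 n 255 res 0.055735216513858585 end [-0.197  -0.0017 -0.153 ] yfit [-0.0037 -0.0026]
```

View pics/tilt1.png

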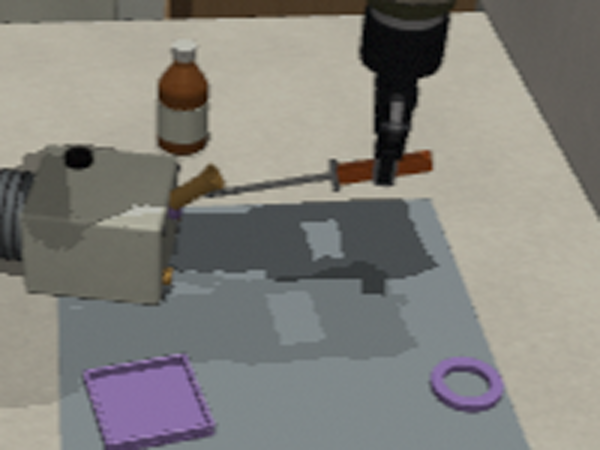

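The rod is pivoting about the rim: its visible end is at (215,190) and the handle has risen. I continue the arc to about 42°.

drive_tool(
  series=[
    [[0.002,-0.001,-0.0065],0,0.01],
    [[0.004,-0.001,-0.013],0,0.01],
    [[0.0065,-0.001,-0.0195],0,0.01],
    [[0.009,-0.001,-0.026],0,0.01],
    [[0.012,-0.001,-0.032],0,0.01],
    [[0.015,-0.001,-0.0385],0,0.01],
    [[0.0185,-0.001,-0.044],0,0.01],
    [[0.022,-0.001,-0.05],0,0.01],
    [[0.026,-0.001,-0.0555],0,0.01],
    [[0.03,-0.001,-0.061],0,0.01],
    [[0.0335,-0.001,-0.0655],0,0.01],
    [[0.0335,-0.001,-0.0655],0,0.01],
    [[0.0335,-0.001,-0.0655],0,0.01],
  ],
)

```text
time_s: 9.1
position: [0.6351, 0.1663, 0.201]
tool_rot: [[-0.978, 0.208, 0.0], [0.208, 0.978, 0.0], [-0.0, 0.0, -1.0]]
ft_force: [0.9, 0.0, -1.7]
grip_width: 0.0153
gripper_force: 33.1
```

```bash
cat >> h.py <<'E'
def angle():
    "rod tilt (deg, tip low), from points near the stick's plane; RANSAC-ish via cv2.fitLine robust weights"
    d,q,hsv,g=stick('side',0); s=hsv[...,1]
    near=(abs(q[...,1]+.001)<.007)&(q[...,0]<-.045)&(q[...,0]>-.19)&(q[...,2]<.03)&(q[...,2]+g[2]>.03)&(np.hypot(q[...,0],q[...,2])<.2)&(s<110)
    p=q[near][:,[0,2]]; best=None
    for a in np.radians(np.arange(-10,60,.25)):
        for b in np.arange(-.02,.012,.0005):
            n=(np.abs(p@[-np.sin(a),np.cos(a)]-b)<.0015).sum()
            if best is None or n>best[0]: best=(n,a,b)
    n,a,b=best; k=np.abs(p@[-np.sin(a),np.cos(a)]-b)<.003
    vx,vy,x0,y0=cv2.fitLine(p[k].astype(np.float32),cv2.DIST_HUBER,0,1e-4,1e-4).ravel()
    a=np.arctan2(vy,vx) if vx>0 else np.arctan2(-vy,-vx); e=[np.cos(a),np.sin(a)]
    print('tilt',np.degrees(a),'perp offset of visible surface',np.array([x0,y0])@[-e[1],e[0]],'along',(p[k]@e).min(),(p[k]@e).max(),k.sum(),len(p),'y',np.median(q[near][k][:,1]))
    return d
E
python3 - <<'E'
from h import *
print(inpf()); to(pf(.176,0,.098),168)
d=angle(); save(d,'pics/tilt2.png',(200,60,400,210),3)
E
```

```text
(np.float64(0.12795820585124654), np.float64(-0.0001096776650416932), np.float64(0.21349460075141452))
t 9.1 pos [0.6351 0.1663 0.201 ] yaw 168.01 F [ 0.8838  0.0165 -1.6682] w 0.015322438462347399 33.1109493970871
shift [-0.048   0.0001  0.1155] turn 0.007279209235719009
tilt 39.048462 perp offset of visible surface -0.00959266 along -0.18057779191440773 -0.06684165764074858 64 100 y -0.002450580372403718
```

View pics/tilt2.png

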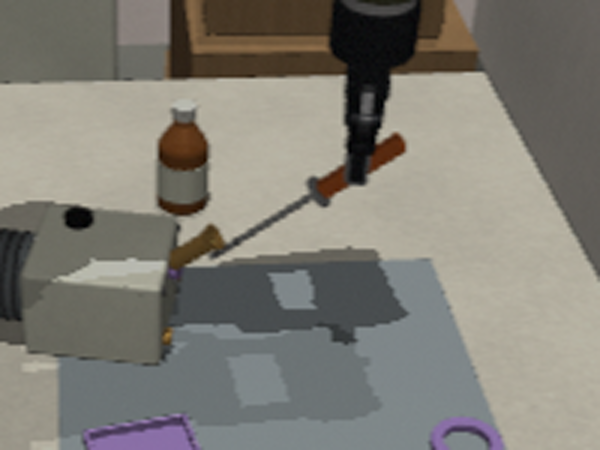

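The tilt is now 39°, clear of the tube apart from the rim contact at about (215,250). I back out along the axis and come up to the pre-insertion pose, tip about 15 mm outside the mouth.

drive_tool(
  series=[
    [[-0.01,0,-0.007],0,0.01],
    [[-0.024,0,-0.018],0,0.01],
    [[-0.036,0,-0.027],0,0.01],
    [[-0.036,0,-0.035],0,0.01],
    [[-0.026,0,-0.0375],0,0.01],
    [[-0.016,0,-0.0375],0,0.01],
    [[-0.016,0,-0.0375],0,0.01],
    [[-0.016,0,-0.0375],0,0.01],
    [[-0.016,0,-0.0375],0,0.01],
  ],
  newtons=30,
)

```text
time_s: 10.05
position: [0.6507, 0.163, 0.2382]
tool_rot: [[-0.978, 0.208, -0.0], [0.208, 0.978, -0.0], [0.0, -0.0, -1.0]]
ft_force: [-0.1, 0.5, -1.0]
grip_width: 0.0154
gripper_force: 33.2
```

```bash
python3 - <<'E'
from h import *
print(inpf()); to(pf(.1436,0,.2508),168)
d=angle(); t=shot('top')
R=lambda i:cv2.resize(i[:,:,::-1],None,fx=5,fy=5,interpolation=cv2.INTER_CUBIC)
cv2.imwrite('pics/pre.png',np.hstack([R(d['img'][90:170,240:320]),R(t['img'][130:210,155:235])])[:, :800])
E
```

```text
(np.float64(0.14383766912684176), np.float64(-0.00011777922102473763), np.float64(0.25071176733021033))
t 10.05 pos [0.6507 0.163  0.2382] yaw 168.01 F [-0.1305  0.4581 -1.0348] w 0.015369446494118947 33.17598223686218
shift [ 0.0002  0.0001 -0.0001] turn 0.011153583153941327
tilt 40.348766 perp offset of visible surface -0.006249413 along -0.18094633721515388 -0.06551628947502232 80 98 y -0.002232628481656183
```

View pics/pre.png

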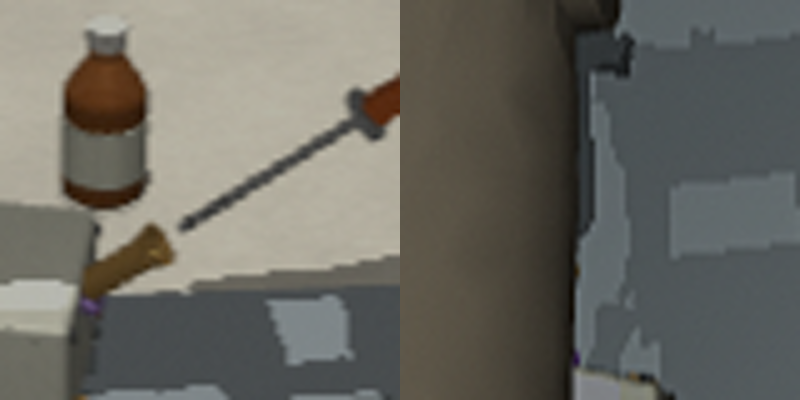

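The rod's tip is at (183,225), and its extended line passes about 2 mm above the mouth centre at (160,243). The arm hides the top view. I lower it 2 mm and insert slowly while checking the force.

drive_tool(
  series=[
    [[-0.0013,0,0.0015],0,0.01],
    [[-0.0013,0,0.0015],0,0.01],
    [[0.0025,0,0.0047],0,0.01],
    [[0.0064,0,0.0079],0,0.01],
    [[0.0102,0,0.0111],0,0.01],
    [[0.014,0,0.0144],0,0.01],
    [[0.0178,0,0.0176],0,0.01],
    [[0.0217,0,0.0208],0,0.01],
    [[0.0255,0,0.024],0,0.01],
    [[0.0255,0,0.024],0,0.01],
    [[0.0255,0,0.024],0,0.01],
  ],
)

```text
time_s: 11.25
position: [0.6259, 0.1683, 0.2144]
tool_rot: [[-0.978, 0.208, 0.0], [0.208, 0.978, -0.0], [-0.0, 0.0, -1.0]]
ft_force: [0.5, 0.5, 0.0]
grip_width: 0.0151
gripper_force: 33.2
```

```bash
python3 - <<'E'
from h import *
print(inpf()); to(pf(.1436,0,.2508),168)
d=angle(); print(env.observe()['wrist_torque'])
E
```

```text
(np.float64(0.11849583718669508), np.float64(-8.6461349765066e-05), np.float64(0.22691766451699835))
t 11.25 pos [0.6259 0.1683 0.2144] yaw 168.01 F [0.4926 0.4873 0.0135] w 0.01505898093552724 33.17477345466614
shift [-0.0251  0.0001 -0.0239] turn 0.014800508558778347
tilt 41.532898 perp offset of visible surface -0.0030591674 along -0.16441287437135696 -0.06352824390677529 58 93 y -0.001970896023661131
[ 0.007  -0.0241 -0.057 ]
```

drive_tool(
  series=[
    [[0.0046,0,0.0039],0,0.01],
    [[0.0092,0,0.0077],0,0.01],
    [[0.0138,0,0.0116],0,0.01],
    [[0.0184,0,0.0154],0,0.01],
    [[0.023,0,0.0193],0,0.01],
    [[0.0276,0,0.0231],0,0.01],
    [[0.0322,0,0.027],0,0.01],
    [[0.0368,0,0.0308],0,0.01],
    [[0.0414,0,0.0347],0,0.01],
    [[0.046,0,0.0386],0,0.01],
    [[0.046,0,0.0386],0,0.01],
    [[0.046,0,0.0386],0,0.01],
  ],
)

```text
time_s: 12.5
position: [0.5809, 0.1779, 0.1758]
tool_rot: [[-0.978, 0.208, 0.0], [0.208, 0.978, 0.0], [-0.0, 0.0, -1.0]]
ft_force: [-0.1, -0.6, -0.4]
grip_width: 0.0154
gripper_force: 33.2
```

```bash
python3 - <<'E'
from h import *
print(inpf()); to(pf(.1436,0,.2508),168)
d=angle(); print(env.observe()['wrist_torque']); save(d,'pics/ins.png',(240,90,320,150),5)
E
```

```text
(np.float64(0.07254744771952575), np.float64(-6.775974664464906e-05), np.float64(0.1883048559723376))
t 12.5 pos [0.5809 0.1779 0.1758] yaw 168.01 F [-0.0797 -0.622  -0.4074] w 0.015368682955667744 33.17480742931366
shift [-0.0711  0.0001 -0.0625] turn 0.010670079936744514
tilt 30.54814 perp offset of visible surface -0.019390896 along -0.15983466980529248 -0.06568532715656894 34 106 y -0.0018297571950458998
[ 0.0039 -0.0675  0.023 ]
```

View pics/ins.png

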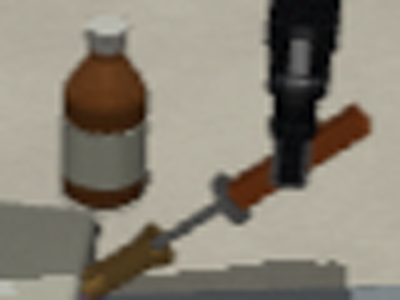

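The rod is well in the bore: it enters at (160,243) and the collar is at (230,198). I push on to the stop.

drive_tool(
  series=[
    [[0.0046,0,0.0039],0,0.01],
    [[0.0092,0,0.0077],0,0.01],
    [[0.0138,0,0.0116],0,0.01],
    [[0.0184,0,0.0154],0,0.01],
    [[0.023,0,0.0193],0,0.01],
    [[0.0276,0,0.0231],0,0.01],
    [[0.0314,0,0.0263],0,0.01],
    [[0.0345,0,0.0289],0,0.01],
    [[0.0368,0,0.0308],0,0.01],
    [[0.0383,0,0.0321],0,0.01],
    [[0.0398,0,0.0334],0,0.01],
    [[0.0414,0,0.0347],0,0.01],
    [[0.0414,0,0.0347],0,0.01],
    [[0.0414,0,0.0347],0,0.01],
  ],
)

```text
time_s: 13.95
position: [0.5441, 0.1856, 0.1441]
tool_rot: [[-0.978, 0.208, 0.011], [0.208, 0.978, -0.0], [-0.011, 0.002, -1.0]]
ft_force: [8.9, -5.0, 11.5]
grip_width: 0.015
gripper_force: 34.8
```

```bash
python3 - <<'E'
from h import *
x=inpf(); print(x, 'advance', (0.07255-x[0])/.766,(.1883-x[2])/.643); to(pf(.1436,0,.2508),168)
print(env.observe()['wrist_torque']); d=shot('side'); save(d,'pics/seat.png',(240,90,320,150),5)
E
```

```text
(np.float64(0.034931857813195896), np.float64(-9.416151199474839e-05), np.float64(0.15658761811855199)) advance 0.049109846196872205 0.0493194119462644
t 13.95 pos [0.5441 0.1856 0.1441] yaw 167.97 F [ 8.931  -4.9922 11.5093] w 0.014983277941031279 34.775662422180176
shift [-0.1097  0.0003 -0.093 ] turn -0.03369734724250861
[-0.7671 -1.2361 -0.0363]
```

View pics/seat.png

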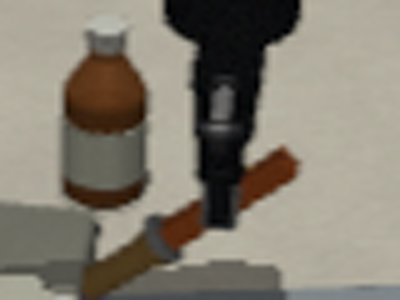

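The collar is seated on the mouth at (160,238), with a 15 N stop at the predicted depth. Now I draw it out along the axis.

drive_tool(
  series=[
    [[-0.0046,0,-0.0039],0,0.01],
    [[-0.0115,0,-0.0096],0,0.01],
    [[-0.0184,0,-0.0154],0,0.01],
    [[-0.0253,0,-0.0212],0,0.01],
    [[-0.0322,0,-0.027],0,0.01],
    [[-0.0391,0,-0.0328],0,0.01],
    [[-0.046,0,-0.0386],0,0.01],
    [[-0.0529,0,-0.0444],0,0.01],
    [[-0.0598,0,-0.0502],0,0.01],
    [[-0.0667,0,-0.056],0,0.01],
    [[-0.0736,0,-0.0617],0,0.01],
    [[-0.0805,0,-0.0675],0,0.01],
    [[-0.0873,0,-0.0733],0,0.01],
    [[-0.0942,0,-0.0791],0,0.01],
    [[-0.1011,0,-0.0849],0,0.01],
    [[-0.108,0,-0.0907],0,0.01],
    [[-0.115,0,-0.0964],0,0.01],
    [[-0.122,0,-0.103],0,0.01],
    [[-0.127,0,-0.107],0,0.01],
    [[-0.127,0,-0.107],0,0.01],
  ],
)

```text
time_s: 16.0
position: [0.6653, 0.1598, 0.2483]
tool_rot: [[-0.978, 0.208, 0.001], [0.208, 0.978, -0.0], [-0.001, 0.0, -1.0]]
ft_force: [-1.1, 1.1, -0.9]
grip_width: 0.0154
gripper_force: 33.1
```

```bash
python3 - <<'E'
from h import *
print(inpf()); to(pf(.1436,0,.2508),168)
d=angle(); print(env.observe()['wrist_torque'])
E
```

```text
(np.float64(0.15879312282451308), np.float64(-0.00021373075942655192), np.float64(0.2608373508590841))
t 16.0 pos [0.6653 0.1598 0.2483] yaw 167.99 F [-1.1452  1.1386 -0.8861] w 0.01544028226702808 33.10717284679413
shift [0.0152 0.0002 0.01  ] turn -0.00898165288299424
tilt 40.50226 perp offset of visible surface -0.0048537813 along -0.18032895305586025 -0.06414071715513042 72 99 y -0.0027260014291149125
[-0.0369 -0.0029 -0.018 ]
```

Fully out: the tip is 30 mm clear of the mouth and the tilt is 40.5°. To level it, I'll set the rod on the rest's front fork and lower the handle in an arc, so it pivots back to the position I picked it from.

```bash
cat >> h.py <<'E'
def cf(Xc,Z): return np.array([.585-.985*(.0665-Xc),-.2493+.174*(.0665-Xc),Z])
E
python3 - <<'E'
from h import *
to(cf(.022,.248),170)
E
```

```text
t 16.05 pos [0.6648 0.1599 0.248 ] yaw 168.0 F [ 0.07   -0.188  -0.4408] w 0.015349158018033871 33.10916304588318
shift [ 0.0375 -0.4184 -0.0001] turn -2.0008981773644905
```

drive_tool(
  series=[
    [[-0.01,-0.02,0],0,0.01],
    [[-0.01,-0.05,0],-1,0.01],
    [[0,-0.09,0],-2,0.01],
    [[0.0375,-0.13,0],-2,0.01],
    [[0.0375,-0.17,0],-2,0.01],
    [[0.0375,-0.21,0],-2,0.01],
    [[0.0375,-0.25,0],-2,0.01],
    [[0.0375,-0.29,0],-2,0.01],
    [[0.0375,-0.33,0],-2,0.01],
    [[0.0375,-0.37,0],-2,0.01],
    [[0.0375,-0.4,0],-2,0.01],
    [[0.0375,-0.4184,0.02],-2,0.01],
    [[0.0375,-0.4184,0.06],-2,0.01],
    [[0.0375,-0.4184,0.063],-2,0.01],
    [[0.0375,-0.4184,0.063],-2,0.01],
    [[0.0375,-0.4184,0.063],-2,0.01],
  ],
)

```text
time_s: 17.65
position: [0.5417, -0.2413, 0.187]
tool_rot: [[-0.985, 0.173, 0.002], [0.173, 0.985, -0.002], [-0.003, -0.001, -1.0]]
ft_force: [0.7, 0.0, -2.0]
grip_width: 0.0155
gripper_force: 33.0
```

```bash
python3 - <<'E'
from h import *
to(cf(.022,.141),170); d=angle()
t=shot('top')
R=lambda i,k:cv2.resize(i[:,:,::-1],None,fx=k,fy=k,interpolation=cv2.INTER_CUBIC)
cv2.imwrite('pics/fork.png',np.hstack([R(d['img'][200:320,210:330],3.3),R(t['img'][130:250,300:420],3.3)]))
E
```

```text
t 17.65 pos [ 0.5417 -0.2413  0.187 ] yaw 170.06 F [ 0.657   0.0252 -1.973 ] w 0.015471447950132854 33.04770469665527
shift [ 0.0006 -0.0003  0.046 ] turn 0.05719759990762441
tilt 41.148613 perp offset of visible surface -0.0030156523 along -0.1805652709390349 -0.061494028355370635 115 176 y -0.0015524202241066355
```

View pics/fork.png

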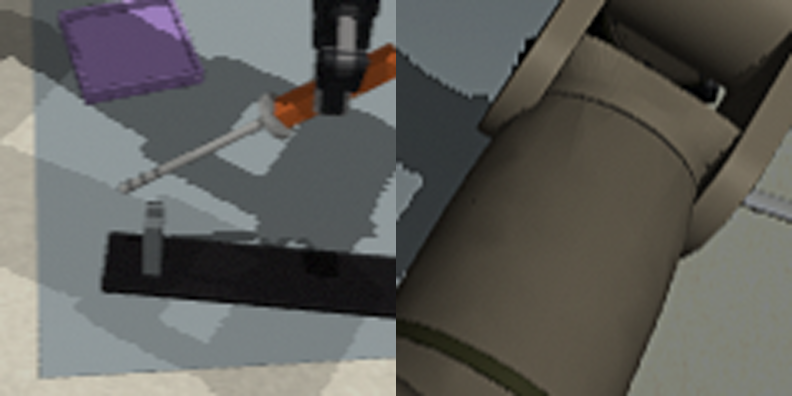

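The tip is past the front fork (fork top at (155,205), tip at (122,188)), and the rod is lined up over the slot. I have now viewed 12 pictures, over the limit of 10, so from here I'll check by numbers only. I lower it onto the fork and start the arc.

drive_tool(
  series=[
    [[0,0,0.015],0,0.01],
    [[0,0,0.03],0,0.01],
    [[0,0,0.038],0,0.01],
    [[0,0,0.046],0,0.01],
    [[-0.0045,0,0.0515],0,0.01],
    [[-0.009,0,0.057],0,0.01],
    [[-0.013,0,0.0625],0,0.01],
    [[-0.0165,0,0.068],0,0.01],
    [[-0.0165,0,0.068],0,0.01],
    [[-0.0165,0,0.068],0,0.01],
  ],
)

```text
time_s: 18.75
position: [0.5574, -0.2443, 0.1169]
tool_rot: [[-0.985, 0.173, 0.0], [0.173, 0.985, 0.0], [-0.0, 0.0, -1.0]]
ft_force: [-1.4, -0.7, -0.5]
grip_width: 0.0154
gripper_force: 32.6
```

```bash
python3 - <<'E'
from h import *
to(cf(.0385,.119),170); d=angle(); print(env.observe()['wrist_torque'])
E
```

```text
t 18.75 pos [ 0.5574 -0.2443  0.1169] yaw 170.01 F [-1.3771 -0.6686 -0.5361] w 0.015437957975997826 32.56250202655792
shift [-0.     -0.0001 -0.0021] turn 0.011100981395486542
tilt 28.740482 perp offset of visible surface -0.0045520775 along -0.18063022591744116 -0.056749035076742615 145 188 y -0.001616584678652982
[-0.2194  0.1713  0.1173]
```

drive_tool(
  series=[
    [[-0.0035,0,0.006],0,0.01],
    [[-0.007,0,0.0118],0,0.01],
    [[-0.01,0,0.018],0,0.01],
    [[-0.0125,0,0.024],0,0.01],
    [[-0.015,0,0.0305],0,0.01],
    [[-0.017,0,0.037],0,0.01],
    [[-0.019,0,0.0435],0,0.01],
    [[-0.0205,0,0.05],0,0.01],
    [[-0.0217,0,0.0567],0,0.01],
    [[-0.0227,0,0.0633],0,0.01],
    [[-0.0233,0,0.069],0,0.01],
    [[-0.0235,0,0.073],0,0.01],
    [[-0.0235,0,0.0755],0,0.01],
    [[-0.0235,0,0.0755],0,0.01],
    [[-0.0235,0,0.0755],0,0.01],
  ],
)

```text
time_s: 20.3
position: [0.5807, -0.2491, 0.0432]
tool_rot: [[-0.985, 0.174, 0.002], [0.174, 0.985, -0.002], [-0.002, -0.002, -1.0]]
ft_force: [-3.4, -2.7, 14.0]
grip_width: 0.015
gripper_force: 34.2
```

```bash
python3 - <<'E'
from h import *
to(cf(.062,.0425),170); d=angle(); print(env.observe()['wrist_torque'])
E
```

```text
t 20.3 pos [ 0.5807 -0.2491  0.0432] yaw 169.99 F [-3.3579 -2.7399 14.0121] w 0.0150185613666279 34.2131781578064
shift [0.0002 0.0006 0.0007] turn -0.007153009152176537
tilt 0.107458495 perp offset of visible surface -0.0036653548 along -0.1820471061659462 -0.046359781896393476 156 210 y -0.0011217448577598727
[-0.3042  0.8632 -0.0329]
```

drive_tool(
  series=[
    [[0,0,-0.02],0,0.01],
    [[0,0,-0.045],0,0.01],
    [[0,0,-0.075],0,0.01],
    [[0,0,-0.1],0,0.01],
    [[0,0,-0.1],0,0.01],
    [[0,0,-0.1],0,0.01],
    [[0,0,-0.1],0,0.01],
  ],
)

```text
time_s: 21.05
position: [0.5798, -0.2479, 0.1398]
tool_rot: [[-0.985, 0.174, -0.002], [0.173, 0.985, 0.002], [0.003, 0.002, -1.0]]
ft_force: [-0.4, 0.8, -0.8]
grip_width: 0.0152
gripper_force: 32.3
```

```bash
python3 - <<'E'
from h import *
to([.6108,-.0327,.0925],170); d=angle()
E
```

```text
t 21.05 pos [ 0.5798 -0.2479  0.1398] yaw 170.01 F [-0.3603  0.7606 -0.7524] w 0.015206071464500684 32.26858735084534
shift [0.0067 0.2172 0.0476] turn 0.00872342038996976
tilt 0.4374692 perp offset of visible surface -0.0043926598 along -0.18287729733324726 -0.045051200269399065 169 251 y -0.0015745016217756625
```

drive_tool(
  series=[
    [[0.001,0.015,0],0,0.01],
    [[0.002,0.045,0],0,0.01],
    [[0.003,0.075,0],0,0.01],
    [[0.004,0.105,0],0,0.01],
    [[0.005,0.135,0.005],0,0.01],
    [[0.006,0.165,0.015],0,0.01],
    [[0.007,0.19,0.025],0,0.01],
    [[0.007,0.207,0.035],0,0.01],
    [[0.007,0.215,0.043],0,0.01],
    [[0.007,0.217,0.047],0,0.01],
    [[0.007,0.217,0.047],0,0.01],
    [[0.007,0.217,0.047],0,0.01],
    [[0.007,0.217,0.047],0,0.01],
    [[0.007,0.217,0.047],0,0.01],
  ],
)

```text
time_s: 22.5
position: [0.6113, -0.0341, 0.0949]
tool_rot: [[-0.985, 0.174, 0.001], [0.174, 0.985, -0.0], [-0.001, -0.0, -1.0]]
ft_force: [-0.6, 0.4, -0.9]
grip_width: 0.0153
gripper_force: 32.2
```

```bash
python3 - <<'E'
from h import *
to([.6108,-.0327,.0925],170); d=angle()
P=cloud(d); hsv=cv2.cvtColor(d['img'],cv2.COLOR_RGB2HSV).astype(int); o=env.observe()
print('tip est',o['position']+o['tool_rot'][:,0]*.183+[0,0,.0128])
m=(P[...,2]>.08)&(P[...,2]<.125)&(P[...,0]<.56)&(P[...,0]>.38)&(abs(P[...,1])<.08); p=P[m]; i=np.argsort(p[:,0])[:6]; print('tip seen',p[i].mean(0))
t=shot('top'); h=cv2.cvtColor(t['img'],cv2.COLOR_RGB2HSV).astype(int); Q=cloud(t)
for dd,hh,PP in((t,h,Q),(d,hsv,P)):
    m=(hh[...,0]>125)&(hh[...,0]<150)&(hh[...,1]>50)&(PP[...,0]<.55)&(PP[...,0]>.3)&(abs(PP[...,1])<.1); p=PP[m]; print('tray',(np.percentile(p,1,0)+np.percentile(p,99,0))/2,m.sum())
    m=(hh[...,0]>125)&(hh[...,0]<150)&(hh[...,1]>50)&(PP[...,0]>.65)&(abs(PP[...,1])<.1); p=PP[m]
    if len(p): print('gasket',np.median(p,0),len(p))
E
```

```text
t 22.5 pos [ 0.6113 -0.0341  0.0949] yaw 169.96 F [-0.587   0.4072 -0.8973] w 0.01532065208877462 32.2458153963089
shift [0.0007 0.0013 0.0024] turn -0.040057196221766844
tilt -0.38846576 perp offset of visible surface -0.0071633426 along -0.17980229514569646 -0.05454871221054653 100 143 y -0.0019052255722618535
tip est [ 0.4311 -0.0021  0.1075]
tip seen [ 0.4346 -0.0042  0.1061]
tray [ 0.4136 -0.0408  0.2514] 40
tray [ 0.4313 -0.0038  0.0086] 1038
gasket [0.732  0.0014 0.0098] 245
```

drive_tool(
  series=[
    [[0,0.001,0.003],0,0.01],
    [[0,0.001,0.003],0,0.01],
    [[0,0.001,0.003],0,0.01],
    [[0,0.001,0.003],0,0.01],
    [[0,0.001,0.003],0,0.01],
    [[0,0.001,0.003],0,0.01],
  ],
)

```text
time_s: 23.2
position: [0.6113, -0.0325, 0.0915]
tool_rot: [[-0.985, 0.174, 0.0], [0.174, 0.985, 0.0], [-0.0, 0.0, -1.0]]
ft_force: [-1.1, -0.7, -1.7]
grip_width: 0.0155
gripper_force: 32.2
```

```bash
python3 - <<'E'
from h import *
angle(); print(env.close_job())
E
```

```text
tilt 0.8728147 perp offset of visible surface -0.0044945395 along -0.18245744640784906 -0.046604337728614616 108 145 y -0.0014380892278948042
the job is handed in; nothing more can be done
None
```

I seated the small dipstick on the tube's mouth, drew it out and levelled it by briefly resting it back in its forks, then handed in at about 23 s holding it within 1° of level, its tip about 10 cm over the middle of the tray; the verdict wasn't shown, I didn't re-check the bottle and wrench positions, and I viewed 12 pictures against the limit of 10.

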